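Press a heel top piece home in the locked fly press and lock it again

TASK

Press the rubber top piece fully home on the heel that stands in the small fly press: draw the press's locking plunger and park it with a quarter turn, then swing the arm clockwise by its wooden grip until the top piece sits tight on the heel, and do not lean on the grip once it is home. Then make the press safe again: the arm back in its rest position with the plunger snapped fully down into the notch of the disc. Leave the other things on the bench where they lie.

Things in the scene. Friction and masses are not known exactly. Their poses are not given: they have to be found in the camera images.
- press: Grey C-frame fly press, bolted down, base 205 x 130 x 22 mm. Origin: on the bench under the vertical axis of ram and arm. Axes: x back to the column (away from the robot at yaw 0), y left, z up. Column x = 60 to 128 mm, 44 mm wide, up to 175 mm; the head reaches forward to x = -33 mm. Nothing on it is above 295 mm. All heights here are above the bench.
- handle_grip (a point): Middle of the upright wooden hand grip at the arm's end: 26 mm diameter, from 212 to 285 mm high (this point at 260 mm), 135 mm from the arm's axis. The flat arm below it lies at 197 to 209 mm. At rest the grip is on the press's -y side; swinging clockwise (from above) brings it to the front (-x).
- swing_arm (a joint): Arm angle in rad, 0 at rest, growing clockwise from above, stops at -0.22 and 1.85; drives the ram down 14 mm per rad. Moves at 2 to 4 N at the grip, takes about 6 N more while the top piece goes in, then stops hard; stays where left. Locked within about 0.04 rad of 0 by the plunger; with the plunger up it also passes freely beyond 0.
- catch_grip (a point): Point on the bow (flat upright grip plate, dark steel, 52 mm long, 11 thick, 34 high) of the locking plunger, on the plunger's vertical axis, 12 mm below the bow's top; 264 mm high with the plunger down; rises with it. The axis is 47 mm from the arm's axis, on the press's +x side. With joint catch at 0 the bow's length lies along the press's x; it turns with the plunger.
- catch_stem (a joint): Lift of the locking plunger in m: 0 fully down (pin 10 mm deep in the notch), 0.010 when the pin rides on the disc beside the notch, about 0.013 parked, at most 0.019. A spring presses it down with 7 N (down) to 13 N (drawn). Released over the disc it drags and snaps in by itself when the notch comes under it.
- catch (a joint): Turn of the locking plunger in rad, counterclockwise from above positive, -1.9 to 1.9. It turns only when lifted to 0.015 or more (cross pin out of its slot). At a quarter turn (1.57 or -1.57) let it down: it stays parked in the groove. To unpark, lift it 3 mm and turn it back: within about 0.1 rad of 0 the cross pin drops into the slot.
- heel: D-shaped heel block of stacked lifts, 54 x 56 x 32 mm, standing fixed on an anvil post under the ram. Origin on the post's axis, 18 mm below the block's underside, about 22 mm high. The setting of the post varies by 2.5 mm either way, and so does that of the ram's foot: the arm angle at which the top piece is home lies anywhere from 0.9 to 1.7 rad.
- top_piece (a joint): How far the black rubber top piece (7 mm thick, on three steel pins) is pressed down, in m: 0 to 0.003 at the start (it stands 9 to 12 mm proud of the heel), 0.012 fully home against the heel. It stays where it is pressed.
- ram: Bright steel ram with a flat round foot of 48 mm diameter, its underside 94 to 100 mm high at arm angle 0 (it is screwed in more or less); goes down with the arm. Body origin = the press's origin at arm angle 0. A push at the grip acts about nine times as strongly at the ram: over 400 N there, some 40 N at the grip, would split the heel.
- mate_heel: The finished mate of the heel, 54 x 56 x 39 mm, loose on the bench. Origin under its middle. Bystander.
- pliers: Pliers with red grips, 58 x 171 x 17 mm, lying on the bench. Origin under the middle. Bystander.
- hammer: Shoemaker's hammer, 100 x 270 x 35 mm, lying on the bench. Origin under the middle. Bystander.
- wax_block: Block of wax, 34 x 55 x 21 mm, lying on the bench. Origin under the middle. Bystander.
- disc_notch (a point): Centre of the only notch (17 deg wide, open at the rim) of the index disc on the arm's hub: at the disc's top, 192 mm high, 47 mm from the axis; disc radius 60 mm. It turns with the arm; with the arm at 0 it lies on the press's +x side, right under the plunger's pin (10 mm diameter, round end).
- seat_top (a point): Centre of the top of the plunger's fixed round seat, 240 mm high, 34 mm diameter, 2 mm under the bow when the plunger is down. A slot 15 mm deep across it along the press's x holds the cross pin, which lies under the bow and parallel to it; across the slot (along y) runs a groove 2 mm deep, in which the cross pin rests when parked.

How it is judged (in metres and radians):
On the way, in this order (a step that is already met when the one before it is completed fails the run):
1. the locking plunger is drawn clear of the disc and stays up (value of joint catch_stem above 0.011 m), for 0.3 s.
2. the top piece is pressed home on the heel (value of joint top_piece above 0.011 m), for 0.2 s.
At the end, for the whole second after the job is handed in: The top piece is home on the heel (pressed in at least 11 of 12 mm), the arm is back at rest (within 0.07 rad of 0) and still, and the locking plunger is down in the notch (lifted less than 2.5 mm) (value of joint top_piece above 0.011 m and value of joint swing_arm between -0.07 and 0.07 rad and value of joint catch_stem below 0.0025 m and velocity of joint swing_arm between -0.05 and 0.05 rad/s); the robot touches nothing.
It fails at once if the heel is overloaded: the ram presses on it with more than 400 N (some 40 N at the grip) (contact force between ram and heel above 400 N).
It fails at once if the mate heel, pliers, hammer or wax block is moved by more than 30 mm (distance of any of mate_heel, pliers, hammer, wax_block from where it was at the start of the episode above 0.03 m).
It also fails if it takes over 72 s, if anything falls off the work surface, if the arm or the gripper's body presses on something with over 40 N, if the wrist force passes 120 N, or if a joint passes its speed limit or range.

ROBOT

A 6-joint arm with a two-finger parallel gripper is mounted at the origin on a cart in front of the work surface, level with it; the furniture and walls round the work are solid. World frame = base frame: x ahead of the robot, y to its left, z up, the work surface at z = 0. Lengths are in mm, angles in rad, forces in N, time in s.
With the tool pointing down it reaches from about 350 to 775 mm from the base axis. Payload 7.3 kg.
Tool frame: the origin (TCP) lies at the very end of the fingers, on their centre line; the grasp point (between the pads) lies 19 mm behind it; z points along the fingers, y is the line along which they close (so a half turn about z gives the same grasp; the last joint's range is limited). The gripper opens to 92 mm and grips with 3 to 60 N. Pads are 19 mm wide; open, the fingers measure 130 mm over their backs; the gripper's body (75 mm by 190 mm) begins 47 mm behind the grasp point.
Start: joints at [-1.449, 0.342, 1.524, -0, 1.275, -0.146], TCP at [138.942, -506.3, 226.741] pointing down, gripper open.
Joint ranges: [-2.53, 2.53], [-0.77, 2.02], [0.04, 2.7], [-1, 4.14], [0.28, 2.66], [-3.11, 3.11]. Speed limits (rad/s): [2.57, 2.57, 3.14, 3.14, 3.14, 3.14].

INTERFACE

Orientations are given as [roll, pitch, yaw] about the fixed x, y, z axes, in that order (R = Rz(yaw) Ry(pitch) Rx(roll)).
In Python, from plant import * gives the robot as it stands.
- The arm moves only by the tool arm_command, never from a script. Its arguments are lists of equal length, an entry for each row: "gripper": the finger opening in mm, from 0 to 91.8; "dp": the shift along the tool's x, y, z in units of 25 mm (1.0 is 25 mm), a list of three; "twist": the turn about the tool's z in units of 5 degrees (1.0 is 5 degrees). A call has exactly 5 rows; each row shifts and turns the commanded pose from where the row before left it, along the tool's axes as they then stand; what a row does not reach is not made up. A row lasts 1/8 s, in which the tool goes at most 62.5 mm and 10.7 degrees, less where a joint would pass 70% of its speed; a pose out of reach is approached as far as the arm can. A call is refused whole if a number of a shift passes 1 or a number of a turn 1, either way. A call with a gripper value outside its range is refused whole. The fingers move at their own pace and stop on an object; the grip force is fixed at half the most. Time passes only in rows, so rows that do not move let the fingers close, or fill a call up. It gives the time, the measured TCP pose, the force, the opening and the grip force at its end, in the units of the state.
- get_obs(): the state, without advancing time (a new reading comes with each control period).
- capture(name): name is "side" or "top" or "wrist"; returns the picture (400x640x3 uint8, red, green, blue); there is no depth.
- get_calibration(name): a dict with "mtx" (3x3 intrinsics, pixels), "position" and "attitude" of the camera in the world; the wrist camera has in their place "mount" (4x4, takes a point from camera to tool coordinates, whose origin is the TCP and whose axes are the flange's). Camera axes: x right, y down, z forward; pixel columns grow to the right and rows downward; lengths in mm; the calibration is good to about 2 mm. A picture is of the moment at which its call begins: read the wrist's pose just before it. get_calibration takes no time and is no camera call.
- close_job(): hands the job in; it is judged then, once.
The state is a dict: "time": time; "joint_positions": joint angles; "dq": joint speeds; "tau": joint torques, N m; "tool_pos": TCP position; "tcp_rot": TCP orientation; "contact_force": force on the tool from outside, world axes, zero at the start; "moment": the same for the moment, N m; "grip_width": finger opening in mm; "finger_force": force on a finger pad.
Only numpy, scipy, OpenCV 4.12 (cv2) and the standard library are available. Lean on these libraries where they do the work, as an engineer would, in place of code of your own. Each camera call takes 0.05 s, during which the arm holds its last target. There are 200 camera calls.

## Working session

There is one attempt and no reset: what is moved stays moved. The work goes in short steps, Python scripts to look and compute and a tool call to move; the robot and the scene stay as the last step left them, time stands still between calls to the robot, and variables do not carry over. Pictures are saved under pics/ and viewed, at most 10 in all, crops included, and the job is handed in when it is done.

Besides the shell and the picture viewer there is one more tool, called after ">>>" by a JSON object that holds its "name" and its "arguments", one argument or row to a line. arm_command: Moves the arm, as the interface text tells. Its arguments: {"type":"object","properties":{"gripper":{"type":"array"},"dp":{"type":"array"},"twist":{"type":"array"}},"required":["gripper","dp","twist"]}

```bash
mkdir -p pics; ls
python3 - <<'E'
from plant import *
import cv2,numpy as np
o=get_obs();print(o)
for n in("side","top"):
    c=get_calibration(n);print(n,c)
    cv2.imwrite(f"pics/{n}0.png",capture(n)[...,::-1])
print(get_calibration("wrist"))
E
```

```text
pics
{'time': 0.0, 'joint_positions': array([-1.44899561e+00,  3.42718577e-01,  1.52503618e+00, -9.20078746e-06,
        1.27537796e+00, -1.45995294e-01]), 'dq': array([ 0.00041807,  0.00030163, -0.00174461, -0.00075533,  0.00019205,
        0.00062386]), 'tau': array([-6.70046338e-04, -4.31246102e+01, -2.44220209e+01,  7.17329420e-02,
        5.60350728e-02, -1.11402130e-04]), 'tool_pos': array([ 138.88920479, -505.86953301,  226.04042057]), 'tcp_rot': array([-3.14006769e+00, -2.15339970e-04,  2.67798535e-01]), 'contact_force': array([-0.17417954, -0.23573922, -0.12336056]), 'moment': array([-0.01407901,  0.01301768,  0.01073314]), 'finger_force': 0.0, 'grip_width': 91.99967552529566}
side {'mtx': array([[438.50775384,   0.        , 316.91698689],
       [  0.        , 438.50775384, 196.92044909],
       [  0.        ,   0.        ,   1.        ]]), 'position': array([  69.01523315,  966.46226682, 1080.7960858 ]), 'attitude': array([-2.27600899, -0.00321929, -2.68356643])}
top {'mtx': array([[517.8020059 ,   0.        , 322.38435065],
       [  0.        , 517.8020059 , 199.40316513],
       [  0.        ,   0.        ,   1.        ]]), 'position': array([ 234.70052151,    3.0431086 , 1620.65390551]), 'attitude': array([-2.9430346 ,  0.01632705, -1.58457853])}
{'mtx': array([[352.22891804,   0.        , 324.90336073],
       [  0.        , 352.22891804, 197.58845345],
       [  0.        ,   0.        ,   1.        ]]), 'mount': array([[-5.28226551e-04, -9.68645290e-01, -2.48447226e-01,
         6.40889582e+01],
       [ 9.99999856e-01, -4.87224720e-04, -2.26521123e-04,
        -2.16347982e-01],
       [ 9.83689886e-05, -2.48447310e-01,  9.68645407e-01,
        -1.57411830e+02],
       [ 0.00000000e+00,  0.00000000e+00,  0.00000000e+00,
         1.00000000e+00]])}
```

View pics/top0.png

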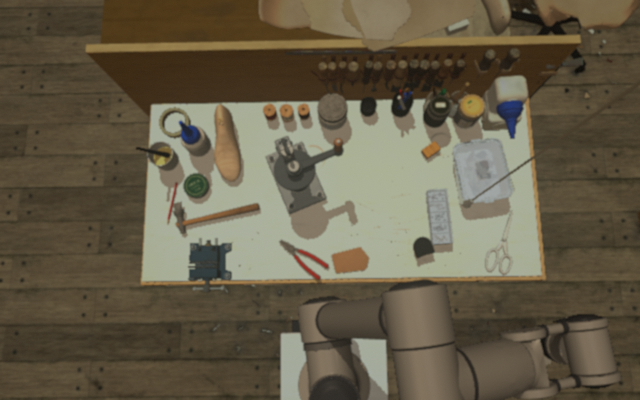

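View pics/side0.png

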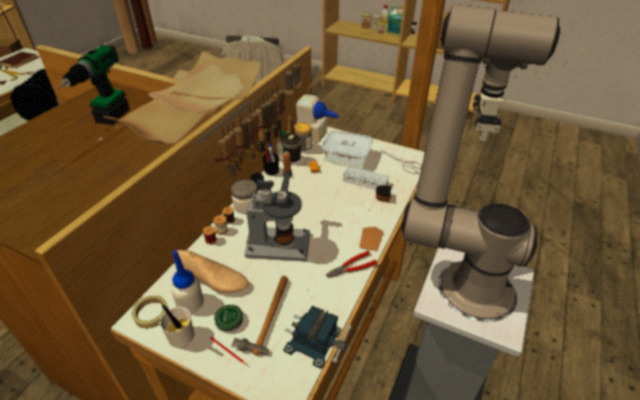

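The top view shows the press at about (295,175), its grip at (338,146) to the right of it, and the column up-left. The side view shows the press at (280,225). I'll enlarge both.

```bash
cat > h.py <<'E'
from plant import *
import cv2,numpy as np
from scipy.spatial.transform import Rotation as R
def cam(n,o=None):
    c=get_calibration(n)
    if n!="wrist": return c["mtx"],R.from_euler('xyz',c["attitude"]).as_matrix(),c["position"]
    M=c["mount"];Rt=R.from_euler('xyz',o["tcp_rot"]).as_matrix()
    return c["mtx"],Rt@M[:3,:3],Rt@M[:3,3]+o["tool_pos"]
def at_z(cm,uv,z):
    K,Rc,p=cm;d=Rc@np.linalg.inv(K)@np.array([uv[0],uv[1],1.]);return p+d*(z-p[2])/d[2]
def proj(cm,P):
    K,Rc,p=cm;q=K@(Rc.T@(np.asarray(P,float)-p));return q[:2]/q[2]
E
python3 - <<'E'
from h import *
a=cv2.imread("pics/top0.png")[120:220,240:360]
b=cv2.imread("pics/side0.png")[160:270,220:330]
cv2.imwrite("pics/c.png",np.hstack([cv2.resize(a,(480,400),interpolation=2),cv2.resize(b,(400,400),interpolation=2)])[:, :800])
t=cam("top");s=cam("side")
print(at_z(t,(338,143),285),at_z(t,(338,146),285), at_z(t,(297,165),200))
E
```

```text
[657.73965485 -22.97806057 285.        ] [649.33801844 -22.81228469 285.        ] [621.73780206  92.99708859 200.        ]
```

Run:
```python
import cv2
a=cv2.imread("pics/c.png");cv2.imwrite("pics/c2.png",cv2.resize(a,(800,int(a.shape[0]*800/a.shape[1]))))
```

```text
(no output)
```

View pics/c.png

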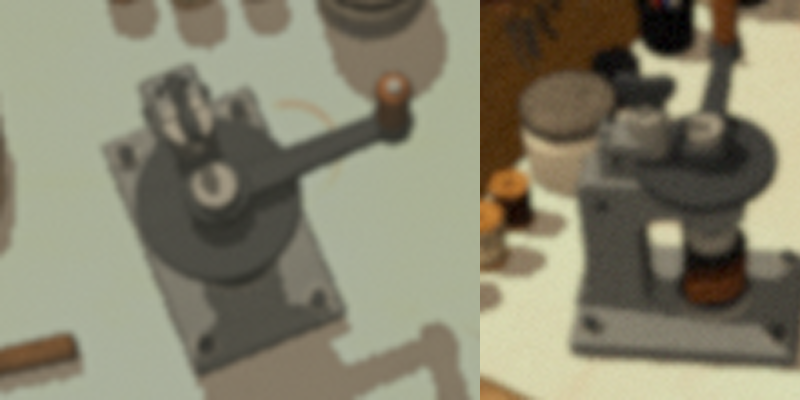

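Run:
```python
from h import *
t=cam("top")
f=lambda u,v,z:at_z(t,(240+u/4,120+v/4),z)
A,B,C=[f(*q,22) for q in((105,150),(200,375),(345,313))]
g=f(394,84,285)
print(A,B,C,np.linalg.norm(A-B),np.linalg.norm(B-C))
print("yaw",np.arctan2(*(A-B)[[1,0]]),np.arctan2(*(B-C)[[1,0]])-np.pi/2)
for z in(215,225,235):
    h=f(215,186,z);print(h,np.linalg.norm((g-h)[:2]),np.arctan2(*(g-h)[[1,0]])+np.pi/2)
print(g, f(178,95,276))
```

```text
[696.90381174 202.88208333  22.        ] [512.5885282  126.88230088  22.        ] [560.23445061  12.4800622   22.        ] 199.36923201492675 123.9274228676636
yaw 0.3910952133366949 0.3946296576216364
[613.46274653 101.19826254 215.        ] 135.1656460324314 0.3778326674281889
[610.76818406 100.49997434 225.        ] 135.5388003069707 0.39821280727075914
[608.0736216   99.80168614 235.        ] 135.96792804373786 0.41847267710602587
[663.32628257 -24.43365872 285.        ] [661.21883178 121.85752104 276.        ]
```

The wood grip top at crop (394,84), hub at (215,186) and base edges agree: 135 mm arm, yaw ≈ 0.393, axis ≈ (611,100). So the plunger should be near (654,118). I'll move above it.

>>> {"name": "arm_command", "arguments": {
  "gripper": [91.8,91.8,91.8,91.8,91.8],
  "dp": [
    [1,-0.7,-1],
    [1,-0.7,-1],
    [1,-0.7,-1],
    [1,-0.7,-1],
    [1,-0.7,-1]
  ],
  "twist": [0,0,0,0,0]
}}

```text
time: 0.72
tool_pos: [236.8, -387.8, 352.2]
tcp_rot: [-3.141, 0.0, 0.268]
contact_force: [0.1, -0.5, -0.2]
grip_width: 91.8
finger_force: 0.0
```

>>> {"name": "arm_command", "arguments": {
  "gripper": [91.8,91.8,91.8,91.8,91.8],
  "dp": [
    [1,-0.7,0],
    [1,-0.7,0],
    [1,-0.7,0],
    [1,-0.7,0],
    [1,-0.7,0]
  ],
  "twist": [0,0,0,0,0]
}}

```text
time: 1.35
tool_pos: [334.1, -270.4, 351.4]
tcp_rot: [-3.141, 0.0, 0.268]
contact_force: [-0.6, -0.6, -0.5]
grip_width: 91.8
finger_force: 0.0
```

>>> {"name": "arm_command", "arguments": {
  "gripper": [60,60,60,60,60],
  "dp": [
    [1,-0.7,0],
    [1,-0.7,0],
    [1,-0.7,0],
    [1,-0.7,0],
    [1,-0.7,0]
  ],
  "twist": [0,0,0,0,0]
}}

```text
time: 1.98
tool_pos: [431.5, -153.0, 351.4]
tcp_rot: [-3.141, 0.001, 0.268]
contact_force: [0.0, -1.0, -0.1]
grip_width: 60.0
finger_force: 0.0
```

>>> {"name": "arm_command", "arguments": {
  "gripper": [60,60,60,60,60],
  "dp": [
    [1,-0.7,0],
    [1,-0.7,0],
    [1,-0.7,0],
    [1,-0.7,0],
    [1,-0.7,0]
  ],
  "twist": [0,0,0,0,0]
}}

```text
time: 2.6
tool_pos: [528.9, -35.6, 351.3]
tcp_rot: [-3.141, 0.001, 0.268]
contact_force: [-0.6, 0.3, 0.1]
grip_width: 60.2
finger_force: 0.0
```

>>> {"name": "arm_command", "arguments": {
  "gripper": [60,60,60,60,60],
  "dp": [
    [1,-0.7,0],
    [1,-0.7,0],
    [1,-0.7,0],
    [1,-0.7,0],
    [1,-0.7,0]
  ],
  "twist": [-0.5,-0.5,-0.44,0,0]
}}

```text
time: 3.22
tool_pos: [616.9, 88.8, 351.1]
tcp_rot: [-3.141, 0.001, 0.394]
contact_force: [1.1, 0.1, 0.4]
grip_width: 60.0
finger_force: 0.0
```

Run:
```python
from h import *
import pickle
o=get_obs();a=capture("wrist");cv2.imwrite("pics/w1.png",a[...,::-1]);pickle.dump(o,open("o1.pkl","wb"))
w=cam("wrist",o)
ax=np.array([611,100]);c,s=np.cos(.393),np.sin(.393)
print(o["tool_pos"],"bow pred",proj(w,[611+47*c,100+47*s,276]),"grip",proj(w,[611+135*s,100-135*c,285]))
t=cam("top");print(at_z(t,(338,103),0),at_z(t,(338,48),200))
```

```text
[616.87470577  88.82841246 351.07220863] bow pred [306.5477463  136.06467019] grip [511.1789148  209.17262832]
[886.29038757 -31.25894068   0.        ] [979.08855607 -30.44347903 200.        ]
```

View pics/w1.png

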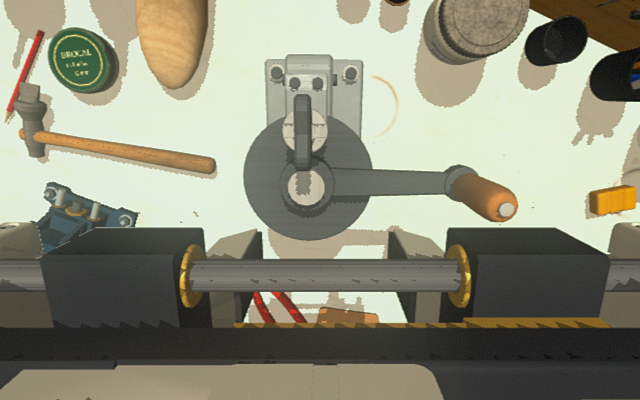

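The wrist view shows the bow top as a vertical bar centred at (303,134) and the wood grip's top at (507,210). Both lie about 2.5 mm left of the prediction, so the bow is at ≈ (654,120.5) and the axis at ≈ (610.5,102.5). I'll descend on the bow.

>>> {"name": "arm_command", "arguments": {
  "gripper": [60,60,60,50,50],
  "dp": [
    [0.93,-0.3,0],
    [0.93,-0.3,0],
    [0,0,1],
    [0,0,1],
    [0,0,1]
  ],
  "twist": [0,0,0,0,0]
}}

```text
time: 3.9
tool_pos: [653.5, 119.5, 275.2]
tcp_rot: [-3.141, 0.001, 0.394]
contact_force: [0.7, -0.2, -0.1]
grip_width: 50.7
finger_force: 0.0
```

>>> {"name": "arm_command", "arguments": {
  "gripper": [40,40,40,0,0],
  "dp": [
    [0,0,0.6],
    [0,0,0.6],
    [0,0,0],
    [0,0,0],
    [0,0,0]
  ],
  "twist": [0,0,0,0,0]
}}

```text
time: 4.53
tool_pos: [654.1, 119.6, 247.7]
tcp_rot: [3.141, -0.002, 0.393]
contact_force: [-0.9, 1.4, -0.1]
grip_width: 24.8
finger_force: 0.0
```

>>> {"name": "arm_command", "arguments": {
  "gripper": [0,0,0,0,0],
  "dp": [
    [0,0,0],
    [0,0,0],
    [0,0,0],
    [0,0,0],
    [0,0,0]
  ],
  "twist": [0,0,0,0,0]
}}

```text
time: 5.15
tool_pos: [653.6, 120.4, 247.2]
tcp_rot: [-3.141, -0.001, 0.394]
contact_force: [-3.2, 5.1, 4.6]
grip_width: 11.0
finger_force: 30.0
```

>>> {"name": "arm_command", "arguments": {
  "gripper": [0,0,0,0,0],
  "dp": [
    [0,-0.02,-0.2],
    [0,-0.02,-0.2],
    [0,0,-0.15],
    [0,0,-0.14],
    [0,0,0]
  ],
  "twist": [0,0,0,0,0]
}}

```text
time: 5.78
tool_pos: [653.3, 120.5, 263.5]
tcp_rot: [-3.141, 0.001, 0.393]
contact_force: [2.8, 3.3, -13.2]
grip_width: 11.1
finger_force: 30.0
```

>>> {"name": "arm_command", "arguments": {
  "gripper": [0,0,0,0,0],
  "dp": [
    [0,0,-0.03],
    [0,0,0],
    [0,0,0],
    [0,0,0],
    [0,0,0]
  ],
  "twist": [0,-0.5,-0.7,-0.9,-0.9]
}}

```text
time: 6.4
tool_pos: [653.6, 119.8, 264.3]
tcp_rot: [3.141, 0.001, 0.657]
contact_force: [5.0, 0.5, -14.8]
grip_width: 10.9
finger_force: 30.0
```

>>> {"name": "arm_command", "arguments": {
  "gripper": [0,0,0,0,0],
  "dp": [
    [0,0,0],
    [0,0,0],
    [0,0,0],
    [0,0,0],
    [0,0,0]
  ],
  "twist": [-1,-1,-1,-1,-1]
}}

```text
time: 7.02
tool_pos: [654.5, 119.0, 264.6]
tcp_rot: [3.139, 0.001, 1.093]
contact_force: [8.9, -0.8, -14.9]
grip_width: 10.6
finger_force: 30.0
```

>>> {"name": "arm_command", "arguments": {
  "gripper": [0,0,0,0,0],
  "dp": [
    [0,0,0],
    [0,0,0],
    [0,0,0],
    [0,0,0],
    [0,0,0]
  ],
  "twist": [-1,-1,-1,-1,-1]
}}

```text
time: 7.65
tool_pos: [655.7, 118.7, 264.8]
tcp_rot: [3.136, 0.002, 1.529]
contact_force: [13.4, -1.9, -14.4]
grip_width: 10.6
finger_force: 30.0
```

>>> {"name": "arm_command", "arguments": {
  "gripper": [0,0,0,0,0],
  "dp": [
    [0,0,0],
    [0,0,0],
    [0,0,0],
    [0,0,0],
    [0,0,0]
  ],
  "twist": [-1,-1,-1,-1,-1]
}}

```text
time: 8.28
tool_pos: [656.8, 118.9, 265.2]
tcp_rot: [3.134, 0.005, 1.965]
contact_force: [17.9, -1.0, -15.1]
grip_width: 10.5
finger_force: 30.0
```

```bash
python3 -c "
from plant import *
o=get_obs();print(o['tool_pos'],o['tcp_rot'],o['contact_force'],o['moment'],o['joint_positions'])"
```

```text
[656.84079482 118.92035841 265.20130443] [3.13435581 0.0048648  1.96536738] [ 17.9408429   -0.96488051 -15.14634494] [ 0.081602   -2.54957649 -0.05456596] [ 0.06549013  0.59267866  1.01243271 -0.00226695  1.52806069 -0.32901122]
```

>>> {"name": "arm_command", "arguments": {
  "gripper": [0,0,0,0,0],
  "dp": [
    [-0.06,0.05,0],
    [-0.05,0.05,0.05],
    [0,0,0.06],
    [0,0,0.06],
    [0,0,0.04]
  ],
  "twist": [0,0,0,0,0]
}}

```text
time: 8.9
tool_pos: [657.5, 118.7, 260.2]
tcp_rot: [3.139, 0.001, 1.964]
contact_force: [4.7, 3.6, -7.9]
grip_width: 11.1
finger_force: 30.0
```

>>> {"name": "arm_command", "arguments": {
  "gripper": [0,0,0,40,40],
  "dp": [
    [0,0,0.04],
    [0,0,0.04],
    [0,0,0],
    [0,0,0],
    [0,0,0]
  ],
  "twist": [0,0,0,0,0]
}}

```text
time: 9.52
tool_pos: [656.2, 118.6, 257.3]
tcp_rot: [-3.14, 0.0, 1.964]
contact_force: [0.8, 0.2, -0.0]
grip_width: 26.5
finger_force: 0.0
```

>>> {"name": "arm_command", "arguments": {
  "gripper": [45,45,45,45,45],
  "dp": [
    [0,0,0],
    [0,0,-0.7],
    [0,0,-1],
    [0,0,-1],
    [0,0,-1]
  ],
  "twist": [0,0,0,0,0]
}}

```text
time: 10.15
tool_pos: [656.5, 118.9, 350.5]
tcp_rot: [-3.141, 0.0, 1.964]
contact_force: [1.2, -0.0, -0.2]
grip_width: 45.0
finger_force: 0.0
```

Run:
```python
from h import *
import pickle
o=get_obs();a=capture("wrist")[...,::-1];pickle.dump(o,open("o2.pkl","wb"))
cv2.imwrite("pics/w2.png",a)
w=cam("wrist",o)
print(o["tool_pos"],o["tcp_rot"],"bow pred",proj(w,[656,121.4,289]),"grip",proj(w,[663.5,-21.7,285]))
```

```text
[656.49147795 118.90144472 350.48744672] [-3.14073271e+00  1.94031422e-05  1.96425859e+00] bow pred [329.48360319 210.14238654] grip [265.37183483 380.49597058]
```

View pics/w2.png

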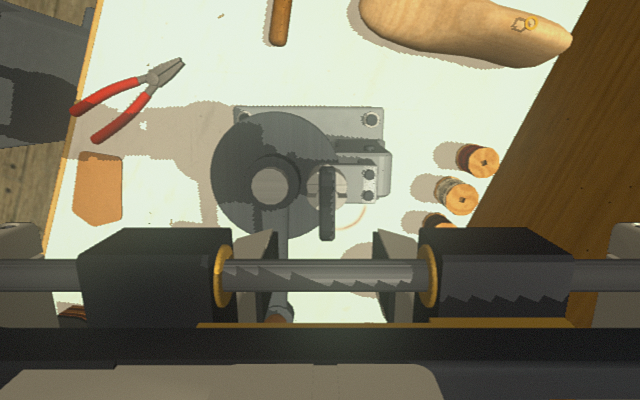

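The bow (bar centred at about (327,203)) now lies across the press, standing parked. Next I go over the wooden grip and turn the tool.

>>> {"name": "arm_command", "arguments": {
  "gripper": [50,50,50,50,50],
  "dp": [
    [-1,-0.36,0],
    [-1,-0.36,0],
    [-1,-0.36,0],
    [-1,-0.36,0],
    [-1,-0.36,0]
  ],
  "twist": [0,0,0,0,0]
}}

```text
time: 10.82
tool_pos: [662.9, -14.7, 349.0]
tcp_rot: [-3.14, -0.0, 1.964]
contact_force: [1.2, -0.1, 0.5]
grip_width: 50.2
finger_force: 0.0
```

>>> {"name": "arm_command", "arguments": {
  "gripper": [50,50,50,50,50],
  "dp": [
    [-0.3,-0.1,0],
    [0,0,0],
    [0,0,0],
    [0,0,0],
    [0,0,0]
  ],
  "twist": [0,-1,-1,-1,-1]
}}

```text
time: 11.45
tool_pos: [663.5, -20.6, 349.5]
tcp_rot: [-3.141, -0.001, 2.317]
contact_force: [0.3, 0.0, 0.7]
grip_width: 50.2
finger_force: 0.0
```

>>> {"name": "arm_command", "arguments": {
  "gripper": [50,50,50,50,50],
  "dp": [
    [0,0,0],
    [0,0,0],
    [0,0,0],
    [0,0,0],
    [0,0,0]
  ],
  "twist": [-1,-1,-1,-1,-1]
}}

```text
time: 12.08
tool_pos: [663.6, -20.6, 349.5]
tcp_rot: [3.142, -0.001, 2.753]
contact_force: [-0.4, 0.0, 0.0]
grip_width: 50.5
finger_force: 0.0
```

>>> {"name": "arm_command", "arguments": {
  "gripper": [50,50,50,50,50],
  "dp": [
    [0,0,0],
    [0,0,0],
    [0,0,0],
    [0,0,0],
    [0,0,0]
  ],
  "twist": [-1,-1,-1,-1,-1]
}}

```text
time: 12.7
tool_pos: [663.6, -20.6, 349.5]
tcp_rot: [3.141, -0.001, -3.093]
contact_force: [-0.1, -0.4, -0.7]
grip_width: 49.8
finger_force: 0.0
```

>>> {"name": "arm_command", "arguments": {
  "gripper": [50,50,50,50,50],
  "dp": [
    [0,0,0],
    [0,0,0],
    [0,0,0],
    [0,0,0],
    [0,0,0]
  ],
  "twist": [-1,-1,-1,-1,0]
}}

```text
time: 13.32
tool_pos: [663.6, -20.8, 349.6]
tcp_rot: [3.141, -0.0, -2.748]
contact_force: [0.6, -0.2, -0.2]
grip_width: 50.1
finger_force: 0.0
```

Run:
```python
from h import *
import pickle
o=get_obs();a=capture("wrist")[...,::-1];pickle.dump(o,open("o3.pkl","wb"))
cv2.imwrite("pics/w3.png",a)
w=cam("wrist",o)
print(o["tool_pos"],o["tcp_rot"],"bow pred",proj(w,[656,121.4,289]),"grip",proj(w,[663.5,-21.7,285]))
```

```text
[663.58687488 -20.77554652 349.57379631] [ 3.14118550e+00 -3.79210304e-04 -2.74809144e+00] bow pred [520.96735645 283.35473846] grip [322.85773064 214.51124448]
```

View pics/w3.png

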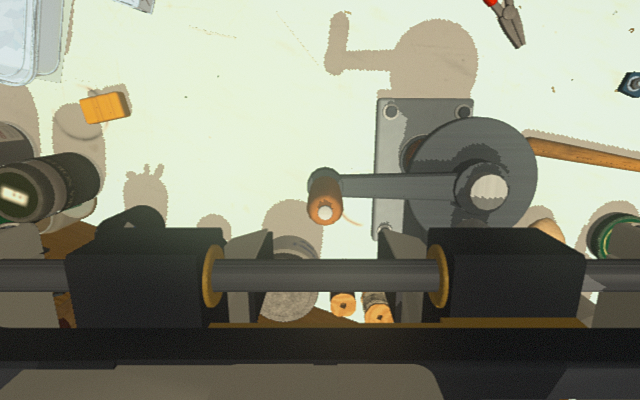

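The grip's top is at (326,212), within 2 mm of the prediction, so I'm descending and closing.

>>> {"name": "arm_command", "arguments": {
  "gripper": [50,50,50,50,50],
  "dp": [
    [0.05,0.06,0.86],
    [0,0,0.87],
    [0,0,0.87],
    [0,0,0.87],
    [0,0,0.87]
  ],
  "twist": [0,0,0,0,0]
}}

```text
time: 14.0
tool_pos: [661.8, -20.3, 240.6]
tcp_rot: [3.142, -0.0, -2.75]
contact_force: [0.3, -0.6, -0.6]
grip_width: 50.0
finger_force: 0.0
```

>>> {"name": "arm_command", "arguments": {
  "gripper": [0,0,0,0,0],
  "dp": [
    [0,0,0],
    [0,0,0],
    [0,0,0],
    [0,0,0],
    [0,0,0]
  ],
  "twist": [0,0,0,0,0]
}}

```text
time: 14.62
tool_pos: [662.7, -21.3, 242.8]
tcp_rot: [-3.139, 0.002, -2.749]
contact_force: [2.0, -3.6, 5.1]
grip_width: 25.4
finger_force: 30.0
```

>>> {"name": "arm_command", "arguments": {
  "gripper": [0,0,0,0,0],
  "dp": [
    [0.24,0.01,0],
    [0.35,0.02,0],
    [0.47,0.02,0],
    [0.47,0.02,0],
    [0.47,0.02,0]
  ],
  "twist": [0.5,0.75,1,1,1]
}}

```text
time: 15.25
tool_pos: [613.4, -30.8, 242.8]
tcp_rot: [-3.141, 0.003, -3.122]
contact_force: [0.9, 0.0, 6.2]
grip_width: 25.5
finger_force: 30.0
```

```bash
cat >> h.py <<'E'
def st(A=(611.5,103.3)):
    o=get_obs();d=o["tool_pos"][:2]-A;th=-(np.arctan2(d[1],d[0])-(.393-np.pi/2))
    u=d/np.linalg.norm(d);t=np.array([u[1],-u[0]]);f=o["contact_force"][:2]
    print("t",o["time"],"arm",th,"r",np.linalg.norm(d),"Ftan",f@t,"Frad",f@u,"Fz",o["contact_force"][2],"yaw-err",o["tcp_rot"][2]-(.393-np.pi-th),"w",o["grip_width"],"mom",o["moment"].round(2))
E
python3 -c "from h import *;st()"
```

```text
t 15.25 arm 0.37906034928437227 r 134.1327283020478 Ftan -0.8631351517662222 Frad 0.006606428265707781 Fz 6.179760645834976 yaw-err 0.005543459949455265 w 25.46273330917681 mom [ 0.09 -0.29 -0.05]
```

>>> {"name": "arm_command", "arguments": {
  "gripper": [0,0,0,0,0],
  "dp": [
    [0.47,0.02,0],
    [0.47,0.02,0],
    [0.47,0.02,0],
    [0.42,0.02,0],
    [0.24,0.01,0]
  ],
  "twist": [1,1,1,0.9,0.5]
}}

```text
time: 15.88
tool_pos: [563.9, -21.5, 242.7]
tcp_rot: [3.14, 0.005, 2.779]
contact_force: [7.4, -0.2, 3.0]
grip_width: 25.6
finger_force: 30.0
```

```bash
python3 -c "from h import *;st()"
```

```text
t 15.875 arm 0.7576516351687912 r 133.60518356270964 Ftan -6.938197246651722 Frad -2.435057205002575 Fz 2.976976376198744 yaw-err 6.285298795744648 w 25.59962749111472 mom [-0.15 -1.    0.27]
```

>>> {"name": "arm_command", "arguments": {
  "gripper": [0,0,0,0,0],
  "dp": [
    [0.13,0.005,0],
    [0.13,0.005,0],
    [0.13,0.005,0],
    [0.13,0.005,0],
    [0.13,0.005,0]
  ],
  "twist": [0.28,0.28,0.28,0.28,0.28]
}}

```text
time: 16.5
tool_pos: [549.4, -14.9, 242.7]
tcp_rot: [3.14, 0.005, 2.658]
contact_force: [6.2, -1.5, 5.0]
grip_width: 25.4
finger_force: 30.0
```

```bash
python3 -c "from h import *;st()"
```

```text
t 16.5 arm 0.8768562194505709 r 133.49927199966695 Ftan -6.153368387762685 Frad -1.5497190170529878 Fz 5.0075508379242875 yaw-err 6.28342020483279 w 25.4018785572235 mom [-0.26 -0.89  0.35]
```

>>> {"name": "arm_command", "arguments": {
  "gripper": [0,0,0,0,0],
  "dp": [
    [0.05,0.002,0],
    [0.04,0.001,0],
    [0.04,0.001,0],
    [0.04,0.001,0],
    [0.04,0.001,0]
  ],
  "twist": [0.09,0.09,0.09,0.09,0.09]
}}

```text
time: 17.12
tool_pos: [544.9, -12.3, 242.8]
tcp_rot: [3.14, 0.005, 2.619]
contact_force: [5.9, -1.6, 4.1]
grip_width: 25.6
finger_force: 30.0
```

>>> {"name": "arm_command", "arguments": {
  "gripper": [0,0,0,0,0],
  "dp": [
    [0.04,0.002,0],
    [0.04,0.001,0],
    [0.04,0.001,0],
    [0.04,0.001,0],
    [0.04,0.001,0]
  ],
  "twist": [0.09,0.09,0.09,0.09,0.09]
}}

```text
time: 17.75
tool_pos: [540.6, -9.7, 242.7]
tcp_rot: [3.14, 0.005, 2.58]
contact_force: [6.0, -2.8, 4.2]
grip_width: 25.3
finger_force: 30.0
```

>>> {"name": "arm_command", "arguments": {
  "gripper": [0,0,0,0,0],
  "dp": [
    [0.04,0.002,0],
    [0.04,0.001,0],
    [0.04,0.001,0],
    [0.04,0.001,0],
    [0.04,0.001,0]
  ],
  "twist": [0.09,0.09,0.09,0.09,0.09]
}}

```text
time: 18.38
tool_pos: [536.4, -6.9, 242.7]
tcp_rot: [3.14, 0.004, 2.541]
contact_force: [4.7, -3.0, 4.9]
grip_width: 25.7
finger_force: 30.0
```

>>> {"name": "arm_command", "arguments": {
  "gripper": [0,0,0,0,0],
  "dp": [
    [0.05,0.002,0],
    [0.04,0.001,0],
    [0.04,0.001,0],
    [0.04,0.001,0],
    [0.04,0.001,0]
  ],
  "twist": [0.09,0.09,0.09,0.09,0.09]
}}

```text
time: 19.0
tool_pos: [532.1, -3.9, 242.7]
tcp_rot: [3.14, 0.004, 2.501]
contact_force: [4.6, -2.8, 5.1]
grip_width: 25.4
finger_force: 30.0
```

>>> {"name": "arm_command", "arguments": {
  "gripper": [0,0,0,0,0],
  "dp": [
    [0.05,0.002,0],
    [0.04,0.001,0],
    [0.04,0.001,0],
    [0.04,0.001,0],
    [0.04,0.001,0]
  ],
  "twist": [0.09,0.09,0.09,0.09,0.09]
}}

```text
time: 19.62
tool_pos: [528.0, -0.6, 242.7]
tcp_rot: [3.14, 0.004, 2.462]
contact_force: [4.3, -2.7, 4.9]
grip_width: 25.5
finger_force: 30.0
```

Run:
```python
from h import *
st()
a=capture("side")[...,::-1][195:265,250:330];b=cv2.imread("pics/side0.png")[195:265,250:330]
cv2.imwrite("pics/s2.png",np.hstack([cv2.resize(x,(400,350),interpolation=2) for x in(b,a)]))
```

```text
t 19.625 arm 1.07020113714857 r 133.32325788090046 Ftan -5.08113827377427 Frad -0.5581529387276449 Fz 4.887142822106745 yaw-err 6.281023803482277 w 25.507226894712005 mom [-0.57 -0.57  0.43]
```

View pics/s2.png

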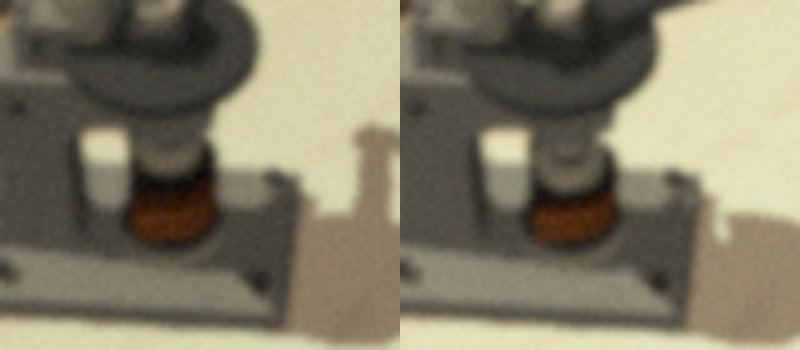

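The side crop shows the ram foot down on the black top piece at (570,165), with a thin black band left above the heel, so pressing is under way.

>>> {"name": "arm_command", "arguments": {
  "gripper": [0,0,0,0,0],
  "dp": [
    [0.05,0.002,0],
    [0.04,0.001,0],
    [0.04,0.001,0],
    [0.04,0.001,0],
    [0.04,0.001,0]
  ],
  "twist": [0.09,0.09,0.09,0.09,0.09]
}}

```text
time: 20.3
tool_pos: [523.9, 2.8, 242.8]
tcp_rot: [3.14, 0.004, 2.423]
contact_force: [3.4, -3.8, 5.3]
grip_width: 25.9
finger_force: 30.0
```

>>> {"name": "arm_command", "arguments": {
  "gripper": [0,0,0,0,0],
  "dp": [
    [0.05,0.002,0],
    [0.04,0.001,0],
    [0.04,0.001,0],
    [0.04,0.001,0],
    [0.04,0.001,0]
  ],
  "twist": [0.09,0.09,0.09,0.09,0.09]
}}

```text
time: 20.92
tool_pos: [520.1, 6.3, 242.7]
tcp_rot: [3.14, 0.004, 2.384]
contact_force: [3.4, -4.3, 5.4]
grip_width: 25.6
finger_force: 30.0
```

>>> {"name": "arm_command", "arguments": {
  "gripper": [0,0,0,0,0],
  "dp": [
    [0.05,0.002,0],
    [0.04,0.001,0],
    [0.04,0.001,0],
    [0.04,0.001,0],
    [0.04,0.001,0]
  ],
  "twist": [0.09,0.09,0.09,0.09,0.09]
}}

```text
time: 21.55
tool_pos: [516.3, 10.0, 242.7]
tcp_rot: [3.14, 0.004, 2.344]
contact_force: [3.3, -3.9, 5.7]
grip_width: 25.4
finger_force: 30.0
```

>>> {"name": "arm_command", "arguments": {
  "gripper": [0,0,0,0,0],
  "dp": [
    [0.05,0.002,0],
    [0.04,0.001,0],
    [0.04,0.001,0],
    [0.04,0.001,0],
    [0.04,0.001,0]
  ],
  "twist": [0.09,0.09,0.09,0.09,0.09]
}}

```text
time: 22.18
tool_pos: [512.7, 13.9, 242.7]
tcp_rot: [3.14, 0.004, 2.305]
contact_force: [1.5, -5.0, 6.0]
grip_width: 25.5
finger_force: 30.0
```

>>> {"name": "arm_command", "arguments": {
  "gripper": [0,0,0,0,0],
  "dp": [
    [0.05,0.002,0],
    [0.04,0.001,0],
    [0.04,0.001,0],
    [0.04,0.001,0],
    [0.04,0.001,0]
  ],
  "twist": [0.09,0.09,0.09,0.09,0.09]
}}

```text
time: 22.8
tool_pos: [509.3, 17.8, 242.7]
tcp_rot: [3.141, 0.004, 2.266]
contact_force: [1.1, -5.5, 6.2]
grip_width: 25.5
finger_force: 30.0
```

>>> {"name": "arm_command", "arguments": {
  "gripper": [0,0,0,0,0],
  "dp": [
    [0.05,0.002,0],
    [0.04,0.001,0],
    [0.04,0.001,0],
    [0.04,0.001,0],
    [0.04,0.001,0]
  ],
  "twist": [0.09,0.09,0.09,0.09,0.09]
}}

```text
time: 23.42
tool_pos: [506.3, 21.5, 242.8]
tcp_rot: [3.141, 0.005, 2.226]
contact_force: [2.9, -7.9, 5.6]
grip_width: 25.4
finger_force: 30.0
```

>>> {"name": "arm_command", "arguments": {
  "gripper": [0,0,0,0,0],
  "dp": [
    [0.03,0.001,0],
    [0.03,0.001,0],
    [0.03,0.001,0],
    [0.02,0.001,0],
    [0,0,0]
  ],
  "twist": [0.06,0.06,0.06,0.05,0]
}}

```text
time: 24.05
tool_pos: [505.2, 23.0, 242.7]
tcp_rot: [3.141, 0.006, 2.206]
contact_force: [3.7, -10.4, 3.0]
grip_width: 25.8
finger_force: 30.0
```

```bash
python3 -c "from h import *;st()"
```

```text
t 24.05 arm 1.3165289849888586 r 133.23406420360922 Ftan -10.529809809317923 Frad 3.285603498650579 Fz 3.0042766601743596 yaw-err 6.271100021551636 w 25.776107881060188 mom [-1.45 -0.64  0.35]
```

>>> {"name": "arm_command", "arguments": {
  "gripper": [0,0,0,0,0],
  "dp": [
    [0.04,0.001,0],
    [0.03,0.001,0],
    [0.03,0.001,0],
    [0.02,0.001,0],
    [0,0,0]
  ],
  "twist": [0.06,0.06,0.06,0.05,0]
}}

```text
time: 24.68
tool_pos: [503.9, 24.8, 242.7]
tcp_rot: [3.14, 0.008, 2.185]
contact_force: [6.7, -12.5, 3.0]
grip_width: 25.4
finger_force: 30.0
```

```bash
python3 -c "from h import *;st()"
```

```text
t 24.675 arm 1.3330917727912939 r 133.1911054315096 Ftan -14.058313274407665 Frad 1.977602323493461 Fz 3.004409707739529 yaw-err 6.266967974136733 w 25.438465466106912 mom [-1.88 -0.89  0.21]
```

>>> {"name": "arm_command", "arguments": {
  "gripper": [0,0,0,0,0],
  "dp": [
    [0.04,0.001,0],
    [0.03,0.001,0],
    [0.03,0.001,0],
    [0.02,0.001,0],
    [0,0,0]
  ],
  "twist": [0.06,0.06,0.06,0.05,0]
}}

```text
time: 25.3
tool_pos: [502.8, 26.4, 242.7]
tcp_rot: [3.14, 0.009, 2.165]
contact_force: [8.6, -17.3, 1.3]
grip_width: 25.3
finger_force: 30.0
```

```bash
python3 -c "from h import *;st()"
```

```text
t 25.3 arm 1.348121401564988 r 133.18627462166742 Ftan -19.128881688281815 Frad 2.9587409109548166 Fz 1.295837365165079 yaw-err 6.261633442220309 w 25.259835348950997 mom [-2.47 -1.16  0.19]
```

Force has climbed from a steady 5 N to 19 N while the motion all but stopped, so the top piece is home. I'm swinging back now.

>>> {"name": "arm_command", "arguments": {
  "gripper": [0,0,0,0,0],
  "dp": [
    [-0.24,0.01,0],
    [-0.35,0.015,0],
    [-0.47,0.02,0],
    [-0.47,0.02,0],
    [-0.47,0.02,0]
  ],
  "twist": [-0.5,-0.75,-1,-1,-1]
}}

```text
time: 25.92
tool_pos: [535.6, -6.4, 242.7]
tcp_rot: [-3.141, 0.002, 2.538]
contact_force: [-2.1, -4.3, 7.3]
grip_width: 25.5
finger_force: 30.0
```

```bash
python3 -c "from h import *;st()"
```

```text
t 25.925 arm 0.9978755627201912 r 133.38514339915932 Ftan -0.6542760357554843 Frad 4.716016413791855 Fz 7.300627673609461 yaw-err 6.284697018321348 w 25.451057589290784 mom [-0.59  0.03 -0.45]
```

>>> {"name": "arm_command", "arguments": {
  "gripper": [0,0,0,0,0],
  "dp": [
    [-0.47,0.02,0],
    [-0.47,0.02,0],
    [-0.47,0.02,0],
    [-0.47,0.02,0],
    [-0.47,0.02,0]
  ],
  "twist": [-1,-1,-1,-1,-1]
}}

```text
time: 26.55
tool_pos: [590.1, -28.8, 242.7]
tcp_rot: [-3.14, 0.002, 2.974]
contact_force: [-0.9, -5.2, 6.4]
grip_width: 25.3
finger_force: 30.0
```

>>> {"name": "arm_command", "arguments": {
  "gripper": [0,0,0,0,0],
  "dp": [
    [-0.47,0.02,0],
    [-0.47,0.02,0],
    [-0.47,0.02,0],
    [-0.47,0.02,0],
    [-0.24,0.01,0]
  ],
  "twist": [-1,-1,-1,-1,-0.5]
}}

```text
time: 27.18
tool_pos: [643.2, -27.3, 242.7]
tcp_rot: [-3.138, 0.002, -2.917]
contact_force: [1.3, -7.1, 5.1]
grip_width: 25.4
finger_force: 30.0
```

```bash
python3 -c "from h import *;st();print(get_obs()['tool_pos'])"
```

```text
t 27.175 arm 0.15458176197339157 r 134.41355863482264 Ftan 0.44411200881934076 Frad 7.227787970914281 Fz 5.142538320971067 yaw-err -0.013885805759025871 w 25.4325468083507 mom [-0.77 -0.28 -0.26]
[643.24389962 -27.3113685  242.74110225]
```

>>> {"name": "arm_command", "arguments": {
  "gripper": [0,0,0,0,0],
  "dp": [
    [-0.35,-0.02,0],
    [-0.3,0,0],
    [-0.19,0,0],
    [0,0,0],
    [0,0,0]
  ],
  "twist": [-0.8,-0.7,-0.43,0,0]
}}

```text
time: 27.8
tool_pos: [663.9, -20.8, 242.8]
tcp_rot: [-3.139, 0.004, -2.75]
contact_force: [6.4, -2.3, 4.8]
grip_width: 25.2
finger_force: 30.0
```

```bash
python3 -c "from h import *;st();print(get_obs()['tool_pos'])"
```

```text
t 27.8 arm -0.006700447358739092 r 134.7040061184569 Ftan -4.987744699424059 Frad 4.5666110131102124 Fz 4.787089622968211 yaw-err -0.008199398541705705 w 25.23348150531704 mom [-0.13 -0.87 -0.38]
[663.91904273 -20.7863136  242.76086994]
```

>>> {"name": "arm_command", "arguments": {
  "gripper": [50,50,50,50,50],
  "dp": [
    [0,0,0],
    [0,0,0],
    [0,0,-0.5],
    [0,0,-0.8],
    [0,0,-1]
  ],
  "twist": [0,0,0,0,0]
}}

```text
time: 28.42
tool_pos: [662.2, -20.2, 299.9]
tcp_rot: [3.141, -0.001, -2.749]
contact_force: [-0.6, 0.1, 0.2]
grip_width: 50.0
finger_force: 0.0
```

>>> {"name": "arm_command", "arguments": {
  "gripper": [50,50,50,50,50],
  "dp": [
    [0,0,-1],
    [0,0,-1],
    [0,0,0],
    [0,0,0],
    [0,0,0]
  ],
  "twist": [0,0,0,0,0]
}}

```text
time: 29.05
tool_pos: [662.1, -20.3, 347.5]
tcp_rot: [3.14, -0.002, -2.749]
contact_force: [-0.2, -0.3, 0.4]
grip_width: 50.1
finger_force: 0.0
```

Run:
```python
from h import *
import pickle
o=get_obs();a=np.ascontiguousarray(capture("wrist")[...,::-1]);cv2.imwrite("pics/w4.png",a)
o3=pickle.load(open("o3.pkl","rb"));b=cv2.imread("pics/w3.png")
print(o["tool_pos"],o["tcp_rot"])
def M(box):
    x0,y0,x1,y1=box;r=cv2.matchTemplate(a[max(0,y0-25):y1+25,x0-25:x1+25],b[y0:y1,x0:x1],cv2.TM_CCOEFF_NORMED)
    l=cv2.minMaxLoc(r);return l[1],np.array(l[3])-[25,25]
print("grip",M((300,165,350,222)),"hub corner(base)",M((375,95,480,130)))
w3,w=cam("wrist",o3),cam("wrist",o)
for P in((663.5,-21.7,285),):print("expected shift",proj(w,P)-proj(w3,P))
print("base exp",proj(w,at_z(w3,(425,110),22))-[425,110])
```

```text
[662.09603614 -20.32769339 347.51950201] [ 3.14032474e+00 -2.22007226e-03 -2.74898271e+00]
grip (0.967715859413147, array([-1,  4])) hub corner(base) (0.9720803499221802, array([-1,  1]))
expected shift [-1.59946704  2.86351895]
base exp [-0.70431841  1.31528357]
```

The grip is within 1 px of its rest position, so the arm is at 0. Back to the bow.

>>> {"name": "arm_command", "arguments": {
  "gripper": [50,50,50,50,50],
  "dp": [
    [0,0,0],
    [0,0,0],
    [0,0,0],
    [0,0,0],
    [0,0,0]
  ],
  "twist": [1,1,1,1,1]
}}

```text
time: 29.72
tool_pos: [662.3, -20.3, 348.2]
tcp_rot: [3.141, -0.001, 3.095]
contact_force: [0.2, -0.0, -0.1]
grip_width: 50.0
finger_force: 0.0
```

>>> {"name": "arm_command", "arguments": {
  "gripper": [50,50,50,50,50],
  "dp": [
    [0,0,0],
    [0,0,0],
    [0,0,0],
    [0,0,0],
    [0,0,0]
  ],
  "twist": [1,1,1,1,1]
}}

```text
time: 30.35
tool_pos: [662.3, -20.4, 348.2]
tcp_rot: [-3.141, -0.001, 2.659]
contact_force: [-0.5, -0.2, 0.4]
grip_width: 50.2
finger_force: 0.0
```

>>> {"name": "arm_command", "arguments": {
  "gripper": [50,50,50,50,50],
  "dp": [
    [0,0,0],
    [0,0,0],
    [0,0,0],
    [0,0,0],
    [0,0,0]
  ],
  "twist": [1,1,1,1,1]
}}

```text
time: 30.98
tool_pos: [662.3, -20.4, 348.2]
tcp_rot: [-3.141, -0.001, 2.222]
contact_force: [-0.3, -0.3, -0.4]
grip_width: 49.6
finger_force: 0.0
```

>>> {"name": "arm_command", "arguments": {
  "gripper": [50,50,50,50,50],
  "dp": [
    [0,0,0],
    [0,0,0],
    [0,0,0],
    [0.9,0.33,0],
    [0.9,0.33,0]
  ],
  "twist": [1,1,1,0,0]
}}

```text
time: 31.6
tool_pos: [660.3, 29.4, 348.6]
tcp_rot: [-3.141, -0.001, 1.965]
contact_force: [0.4, -0.0, 0.5]
grip_width: 50.3
finger_force: 0.0
```

>>> {"name": "arm_command", "arguments": {
  "gripper": [50,50,50,50,50],
  "dp": [
    [0.9,0.33,0],
    [0.9,0.33,0],
    [0.9,0.33,0],
    [0.82,0.3,0],
    [0,0,0]
  ],
  "twist": [0,0,0,0,0]
}}

```text
time: 32.22
tool_pos: [656.4, 123.1, 348.9]
tcp_rot: [-3.142, -0.0, 1.966]
contact_force: [0.5, -0.4, -0.2]
grip_width: 50.0
finger_force: 0.0
```

>>> {"name": "arm_command", "arguments": {
  "gripper": [50,50,50,50,50],
  "dp": [
    [-0.06,-0.04,0.9],
    [0,0,0.9],
    [0,0,0.9],
    [0,0,0.85],
    [0,0,0]
  ],
  "twist": [0,0,0,0,0]
}}

```text
time: 32.85
tool_pos: [655.6, 118.3, 258.4]
tcp_rot: [-3.138, -0.001, 1.962]
contact_force: [0.4, -1.1, 0.3]
grip_width: 50.4
finger_force: 0.0
```

>>> {"name": "arm_command", "arguments": {
  "gripper": [0,0,0,0,0],
  "dp": [
    [0,0,0],
    [0,0,0],
    [0,0,0],
    [0,0,0],
    [0,0,0]
  ],
  "twist": [0,0,0,0,0]
}}

```text
time: 33.48
tool_pos: [657.2, 119.8, 260.5]
tcp_rot: [3.139, 0.0, 1.964]
contact_force: [4.7, 2.1, -0.2]
grip_width: 10.7
finger_force: 30.0
```

>>> {"name": "arm_command", "arguments": {
  "gripper": [0,0,0,0,0],
  "dp": [
    [0,0,-0.06],
    [0,0,-0.06],
    [0,0,-0.04],
    [0,0,-0.02],
    [0,0,0]
  ],
  "twist": [0,0,0,0,0]
}}

```text
time: 34.1
tool_pos: [656.9, 119.7, 261.7]
tcp_rot: [-3.14, -0.001, 1.964]
contact_force: [7.9, 1.3, -12.5]
grip_width: 10.8
finger_force: 30.0
```

>>> {"name": "arm_command", "arguments": {
  "gripper": [0,0,0,0,0],
  "dp": [
    [0,0.02,-0.04],
    [0,0.02,-0.04],
    [0,0,-0.02],
    [0,0,0],
    [0,0,0]
  ],
  "twist": [0,0,0,0,0]
}}

```text
time: 34.72
tool_pos: [657.1, 119.8, 265.4]
tcp_rot: [-3.14, -0.001, 1.963]
contact_force: [4.7, 1.1, -14.3]
grip_width: 10.9
finger_force: 30.0
```

>>> {"name": "arm_command", "arguments": {
  "gripper": [0,0,0,0,0],
  "dp": [
    [0,0,0],
    [0,0,0],
    [0,0,0],
    [0,0,0],
    [0,0,0]
  ],
  "twist": [0.3,0.5,0.6,0.8,0.8]
}}

```text
time: 35.35
tool_pos: [656.6, 119.6, 265.4]
tcp_rot: [-3.138, 0.0, 1.699]
contact_force: [1.5, -0.8, -14.4]
grip_width: 10.9
finger_force: 30.0
```

```bash
python3 -c "from h import *;o=get_obs();print(o['moment'])"
```

```text
[ 0.03640502 -0.88041723  0.00752408]
```

Turning freely (lift ≈ 18 mm). I'll continue for the remaining 15 units.

>>> {"name": "arm_command", "arguments": {
  "gripper": [0,0,0,0,0],
  "dp": [
    [0,0,0],
    [0,0,0],
    [0,0,0],
    [0,0,0],
    [0,0,0]
  ],
  "twist": [1,1,1,1,1]
}}

```text
time: 35.98
tool_pos: [655.8, 119.7, 265.2]
tcp_rot: [-3.137, 0.002, 1.263]
contact_force: [-0.9, 0.9, -13.3]
grip_width: 11.3
finger_force: 30.0
```

>>> {"name": "arm_command", "arguments": {
  "gripper": [0,0,0,0,0],
  "dp": [
    [0,0,0],
    [0,0,0],
    [0,0,0],
    [0,0,0],
    [0,0,0]
  ],
  "twist": [1,1,1,1,1]
}}

```text
time: 36.6
tool_pos: [655.1, 120.1, 265.0]
tcp_rot: [-3.136, 0.005, 0.827]
contact_force: [-3.5, 1.6, -14.5]
grip_width: 10.7
finger_force: 30.0
```

>>> {"name": "arm_command", "arguments": {
  "gripper": [0,0,0,0,0],
  "dp": [
    [0,0,0],
    [0,0,0],
    [0,0,0],
    [0,0,0],
    [0,0,0]
  ],
  "twist": [1,1,1,1,1]
}}

```text
time: 37.22
tool_pos: [654.6, 120.8, 264.9]
tcp_rot: [-3.138, 0.008, 0.391]
contact_force: [-4.5, 3.3, -14.7]
grip_width: 10.5
finger_force: 30.0
```

>>> {"name": "arm_command", "arguments": {
  "gripper": [0,0,0,0,0],
  "dp": [
    [0,0,0],
    [0,0,0.06],
    [0,0,0.08],
    [0,0,0.08],
    [0,0,0]
  ],
  "twist": [0,0,0,0,0]
}}

```text
time: 37.85
tool_pos: [654.6, 120.8, 259.5]
tcp_rot: [-3.138, 0.007, 0.394]
contact_force: [-4.7, 2.9, -12.0]
grip_width: 10.8
finger_force: 30.0
```

>>> {"name": "arm_command", "arguments": {
  "gripper": [0,0,0,0,0],
  "dp": [
    [0,0,0.1],
    [0,0,0.1],
    [0,0,0.1],
    [0,0,0.1],
    [0,0,0.05]
  ],
  "twist": [0,0,0,0,0]
}}

```text
time: 38.48
tool_pos: [654.6, 120.8, 249.2]
tcp_rot: [-3.138, 0.006, 0.394]
contact_force: [-5.4, 3.1, -8.0]
grip_width: 11.0
finger_force: 30.0
```

>>> {"name": "arm_command", "arguments": {
  "gripper": [0,0,0,45,45],
  "dp": [
    [0,0,0.08],
    [0,0,0.05],
    [0,0,0],
    [0,0,0],
    [0,0,0]
  ],
  "twist": [0,0,0,0,0]
}}

```text
time: 39.1
tool_pos: [657.4, 119.6, 248.6]
tcp_rot: [3.141, -0.002, 0.393]
contact_force: [0.9, -0.1, 0.0]
grip_width: 26.4
finger_force: 0.0
```

>>> {"name": "arm_command", "arguments": {
  "gripper": [50,50,50,50,50],
  "dp": [
    [0,0,0],
    [0,0,-0.8],
    [0,0,-1],
    [0,0,-1],
    [0,0,-1]
  ],
  "twist": [0,0,0,0,0]
}}

```text
time: 39.72
tool_pos: [657.2, 119.6, 343.3]
tcp_rot: [3.141, -0.0, 0.392]
contact_force: [0.6, 0.2, 0.8]
grip_width: 50.0
finger_force: 0.0
```

Run:
```python
from h import *
o=get_obs();print(o["tool_pos"],o["tcp_rot"])
a=capture("wrist")[...,::-1];s=capture("side")[...,::-1];s0=cv2.imread("pics/side0.png")
f=lambda i:cv2.resize(i[165:265,240:340],(400,400),interpolation=2)
cv2.imwrite("pics/e.png",np.hstack([f(s0),f(s)]));cv2.imwrite("pics/w5.png",a)
```

```text
[657.18439684 119.55163841 343.32309939] [ 3.14123313e+00 -3.52736690e-04  3.92343831e-01]
```

View pics/e.png

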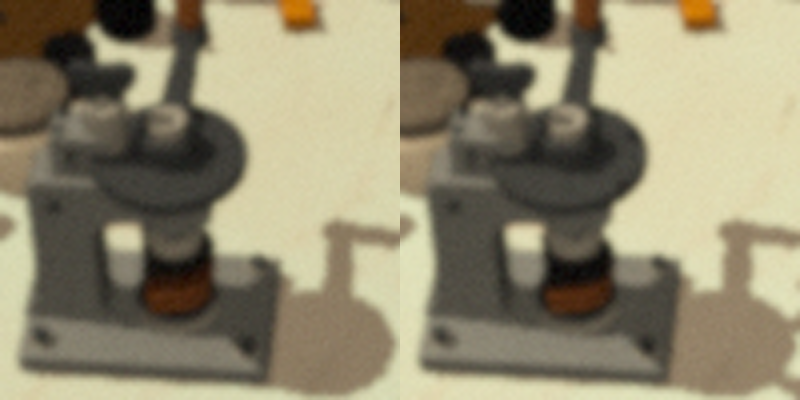

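View pics/w5.png

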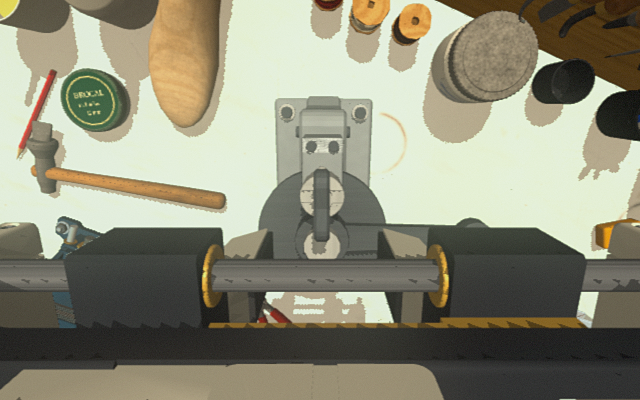

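The end view shows bow and arm as at the start. I'll check the top piece and bow numerically.

Run:
```python
from h import *
s0=cv2.imread("pics/side0.png").astype(int);s=np.mean([capture("side")[...,::-1].astype(int) for _ in range(6)],0).astype(int)
c=cam("side");A=np.array([612,103])
for z in(40,72,79,91,97):print(z,proj(c,[*A,z]),proj(c,[A[0]-20,A[1]+22,z]))
for v in range(216,246):print(v,s0[v,276:293].mean(0).round(),s[v,276:293].mean(0).round(), s0[v,277:280].mean(0).round(),s[v,277:280].mean(0).round())
d=abs(s0-s).sum(2);print("bow diff",d[175:190,255:275].mean(),"static",d[250:258,250:300].mean())
```

```text
40 [284.01679419 237.72447006] [286.0410642 244.0521455]
72 [283.56999017 230.82604603] [285.6172386  237.14037797]
79 [283.47051388 229.29018337] [285.52285262 235.60112699]
91 [283.29849773 226.63434255] [285.3596167  232.93906805]
97 [283.21177797 225.2954341 ] [285.2773128  231.59685231]
216 [46. 51. 52.] [48. 54. 55.] [46. 50. 50.] [48. 54. 55.]
217 [46. 52. 54.] [48. 54. 56.] [42. 46. 48.] [44. 48. 49.]
218 [52. 60. 63.] [55. 64. 66.] [45. 50. 52.] [48. 54. 56.]
219 [61. 70. 73.] [64. 74. 78.] [54. 60. 64.] [56. 64. 66.]
220 [65. 77. 80.] [70. 82. 85.] [58. 67. 70.] [60. 69. 73.]
221 [69. 81. 85.] [75. 89. 93.] [58. 67. 70.] [64. 75. 78.]
222 [69. 82. 86.] [79. 94. 99.] [61. 71. 75.] [66. 78. 84.]
223 [66. 79. 83.] [ 79.  95. 100.] [63. 77. 81.] [69. 82. 89.]
224 [64. 77. 82.] [77. 93. 99.] [66. 81. 87.] [70. 84. 92.]
225 [64. 78. 84.] [74. 90. 96.] [67. 82. 89.] [70. 84. 92.]
226 [63. 77. 84.] [71. 86. 92.] [63. 78. 83.] [68. 83. 89.]
227 [61. 73. 79.] [65. 79. 85.] [57. 69. 75.] [61. 73. 79.]
228 [52. 63. 69.] [55. 67. 72.] [46. 56. 60.] [49. 59. 64.]
229 [39. 48. 52.] [42. 4
[... 323 characters left out ...]
15. 17. 19.]
235 [12. 25. 47.] [14. 22. 34.] [13. 22. 43.] [14. 18. 23.]
236 [12. 28. 54.] [13. 26. 47.] [10. 24. 50.] [11. 20. 35.]
237 [14. 33. 63.] [15. 33. 63.] [ 9. 28. 60.] [14. 29. 56.]
238 [16. 38. 71.] [16. 39. 74.] [15. 39. 75.] [16. 40. 77.]
239 [16. 38. 70.] [17. 39. 73.] [16. 42. 78.] [17. 43. 81.]
240 [16. 36. 66.] [18. 38. 70.] [18. 38. 71.] [18. 39. 74.]
241 [19. 38. 65.] [20. 40. 69.] [17. 39. 68.] [19. 40. 72.]
242 [25. 39. 60.] [27. 42. 63.] [21. 39. 65.] [27. 45. 71.]
243 [33. 42. 54.] [35. 46. 56.] [36. 47. 62.] [37. 50. 64.]
244 [46. 54. 60.] [48. 57. 62.] [49. 59. 66.] [51. 61. 68.]
245 [58. 68. 74.] [60. 72. 77.] [59. 70. 77.] [64. 76. 82.]
bow diff 12.6 static 16.065
```

The black band now reaches the heel's top edge (row ≈ 236.5, predicted 237). The bow area matches the start picture within noise. Handing in.

```bash
python3 -c "from plant import *;print(close_job())"
```

```text
the job is handed in; nothing more can be done
None
```

The job is handed in at about 40 s of the 72 s allowed: the top piece looks home on the heel, the arm is back at rest and the plunger is down in the notch, judging by grip force (at most about 19 N when last read) and the camera pictures; the hand-in gave no verdict.

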